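# Let off the handbrake lever

### The arm

A 6-joint arm with a two-finger parallel gripper is mounted at the origin on a cart in front of the work surface, level with it; the furniture and walls round the work are solid. World frame = base frame: x ahead of the robot, y to its left, z up, the work surface at z = 0. Lengths are in m, angles in degrees, forces in N, time in s.
With the tool pointing down it reaches from about 0.35 to 0.975 m from the base axis. Payload 17.4 kg.
Tool frame: the origin (TCP) lies on the centre line of the jaws, within the pads' length; the fingertips stand arm.tip_extent ahead of it and the grasp point (between the pads) lies 11 mm behind it (arm.tip_extent is the distance from the TCP to the fingertips, in m); z points along the fingers, y is the line along which they close (so a half turn about z gives the same grasp; the last joint's range is limited). The gripper opens to 85 mm and grips with 20 to 120 N. Pads are 22 mm wide; open, the fingers measure 114 mm over their backs; the gripper's body (76 mm by 85 mm) begins 54 mm behind the grasp point. The pads swing forward as they close: fully open they stand 13 mm farther back than shut.
Start: joints at [64.125, 6.646, 82.598, -0, 90.757, -2.166], TCP at [0.271, 0.618, 0.239] pointing down, gripper open.
Joint ranges: [-162.19, 162.19], [-47.58, 125.68], [4.15, 143.07], [-65.23, 245.23], [0.69, 171.88], [-170.13, 170.13]. Speed limits (degrees/s): [108.29, 108.29, 127.2, 180, 180, 180].

### API

Orientations are given as [roll, pitch, yaw] about the fixed x, y, z axes, in that order (R = Rz(yaw) Ry(pitch) Rx(roll)).
In Python, from plant import sensors, viewer, order, arm gives the robot as it stands.
- The arm moves only by the tool apply_moves, never from a script. Its argument "series" is text: rows parted by semicolons, each of 4 numbers parted by spaces: the shift along the world's x, y, z in m, then the turn about the world's z in degrees. A call has exactly 5 rows; each row is the pose to reach, as a shift and turn from the pose commanded when the call began; what a row does not reach only later rows make up. A row lasts 1/8 s, in which the tool goes at most 62.5 mm and 10.7 degrees, less where a joint would pass 70% of its speed; a pose out of reach is approached as far as the arm can. A call with a gripper value outside its range is refused whole. "claw" is the finger opening in m, from 0 to 0.0854, set as the call begins (left out, the last holds). The fingers move at their own pace and stop on an object; "squeeze" is the grip in N (left out, the last holds). Time passes only in rows, so rows that repeat a pose let the fingers close, or fill a call up. It gives the time, the measured TCP pose, the force, the opening and the grip force at its end, in the units of the state.
- sensors.get_obs(): the state, without advancing time (a new reading comes with each control period).
- viewer.read_camera(name): name is "scene" or "side" or "wrist"; returns (picture, depth): 420x560x3 uint8, red, green, blue; 420x560 float32, m along the optical axis (not along the pixel's ray), 0 where there is no reading.
- viewer.camera_info(name): a dict with "fx", "fy", "cx", "cy" (pixels), "distortion" ([k1, k2, p1, p2, k3] as OpenCV has them; the pictures are not rectified), "extrinsics" (4x4, takes a point from camera to world coordinates). Camera axes: x right, y down, z forward; pixel columns grow to the right and rows downward; lengths in m; the calibration is good to about 2 mm. A picture is of the moment at which its call begins: read the wrist's pose just before it. camera_info takes no time and is no camera call; for the wrist camera it gives the pose at the moment of the call.
- order.job_done(): hands the job in; it is judged then, once.
The state is a dict: "t": time; "joints": joint angles; "qd": joint speeds; "joint_torque": joint torques, N m; "eef_pos": TCP position; "ee_rot": TCP orientation; "contact_force": force on the tool from outside, world axes, zero at the start; "torque": the same for the moment, N m; "width": opening from 0.0 (shut) to 1.0 (fully open); "grip_force": force on a finger pad.
Only numpy, scipy, OpenCV 4.12 (cv2) and the standard library are available. Lean on these libraries where they do the work, as an engineer would, in place of code of your own. Each camera call takes 0.05 s, during which the arm holds its last target. There are 200 camera calls.

### The job

The overhauled handbrake lever on its bench stand is pulled up. Squeeze in the release button on the side of its grip, swing the lever all the way down onto its stop with the button held in, then let go so that the button springs out again. Do not move the gear lever with the ball knob on the other stand.

Things in the scene. Friction and masses are not known exactly. Their poses are not given: they have to be found in the camera images.
- brake_stand: Bolted-down bench stand of the handbrake lever: grey plate 140 x 84 x 8 mm, two steel cheeks 160 mm high. The other stand is equal; this one's lever ends in a thick black grip, not a ball. Origin: on the bench top straight below the lever's pivot, which is 120 mm up; z up. The lever reaches from the pivot along this frame's -x and swings in its x-z plane (y = 0); y is the pivot's axis.
- brake_lever (a joint): Angle of the handbrake lever above level, rad: 0 down on its stop (level), at most 1.05; starts at 0.75 to 0.95. Lever 205 mm from pivot to end; black grip from 111 to 205 mm, 26 mm wide (stand's y), 30 mm deep. With the button out a ratchet tooth stops it at about 0.7; with the button in it swings freely. Friction keeps it where it is left (2 to 7 N at the grip moves it).
- release_button (a joint): Travel of the release button, m: 0 out, 0.006 fully in. Bare-metal oblong, 36 mm along the grip x 14 mm high, in the grip's side facing the stand's +y, centred 160 mm from the pivot. Its face is 20 mm from the lever's middle plane when out, 14 mm fully in: a pinch across grip and button goes from 33 to 27 mm. Spring 2.4 to 6 N takes it back. The lever is freed from about 0.004.
- gear_knob (a point): Centre of the black ball knob, 42 mm across, at the end of the gear lever on the other stand (thin bare rod, 172 mm from pivot to ball centre, no button); the ball stands up to 285 mm above the bench. A bystander: leave it where it is.

How it is judged:
By the outcome, as a careful person would: the job done as asked, in the order asked, and still so for the second after the job is handed in, with the robot touching nothing.
It also fails if it takes over 37 s, if anything falls off the work surface, if the arm or the gripper's body presses on something with over 40 N, if the wrist force passes 120 N, or if a joint passes its speed limit or range.

## Working session

There is one attempt and no reset: what is moved stays moved. The work goes in short steps, Python scripts to look and compute and a tool call to move; the robot and the scene stay as the last step left them, time stands still between calls to the robot, and variables do not carry over. Pictures are saved under pics/ and viewed, at most 10 in all, crops included, and the job is handed in when it is done.

Besides the shell and the picture viewer there is one more tool, called after "Call:" by a JSON object that holds its "api" and its "payload", one argument or row to a line. apply_moves: Moves the arm, as the interface text tells. Its arguments: {"type":"object","properties":{"series":{"type":"string"},"claw":{"type":"number"},"squeeze":{"type":"number"}},"required":["series"]}

```bash
mkdir -p pics; ls
python3 - <<'E'
from plant import sensors, viewer, order, arm
import cv2,numpy as np
print(sensors.get_obs()); print(arm.tip_extent)
ims=[]
for n in ("scene","side"):
    p,d=viewer.read_camera(n); np.savez(f"{n}.npz",p=p,d=d,K=viewer.camera_info(n)["extrinsics"])
    i=viewer.camera_info(n); print(n,i)
    cv2.imwrite(f"pics/{n}0.png",p[:,:,::-1])
E
```

```text
pics
{'t': 0.0, 'joints': array([ 6.41257444e+01,  6.67415905e+00,  8.26358250e+01,  3.83764844e-04,
        9.07560258e+01, -2.16621155e+00]), 'qd': array([-0.00771476, -0.02326399, -0.04701169,  0.01964284,  0.06974064,
       -0.03425398]), 'joint_torque': array([-1.12769517e-04, -7.31986713e+01, -6.32507873e+01, -1.47020246e-04,
        6.20718914e-03,  4.25299766e-05]), 'eef_pos': array([0.27133419, 0.61786758, 0.2385609 ]), 'ee_rot': array([-1.79934052e+02, -2.87853934e-03,  1.56291959e+02]), 'contact_force': array([-0.34444139,  0.39465403, -0.34680486]), 'torque': array([-0.00157284,  0.00756037,  0.04845168]), 'grip_force': 0.0, 'width': 0.9989592488573806}
0.008
scene {'fx': 529.1635451645473, 'fy': 529.1635451645473, 'cx': 287.44573610480245, 'cy': 209.24752297355369, 'distortion': array([-0.20708416,  0.        ,  0.        ,  0.        ,  0.        ]), 'extrinsics': array([[-0.90418553, -0.21175785,  0.37095436,  0.01556295],
       [-0.42695725,  0.47346244, -0.77041601,  0.93703657],
       [-0.01249132, -0.85498066, -0.51850944,  0.75866571],
       [ 0.        ,  0.        ,  0.        ,  1.        ]])}
side {'fx': 413.73952237309885, 'fy': 413.73952237309885, 'cx': 281.88804499552845, 'cy': 208.88380484541136, 'distortion': array([0.00872932, 0.        , 0.        , 0.        , 0.        ]), 'extrinsics': array([[ 0.91489648, -0.27918693,  0.29158034,  0.20942937],
       [-0.40334913, -0.60258897,  0.68861892, -0.6998998 ],
       [-0.0165503 , -0.7476237 , -0.66391633,  0.72383777],
       [ 0.        ,  0.        ,  0.        ,  1.        ]])}
```

View pics/scene0.png

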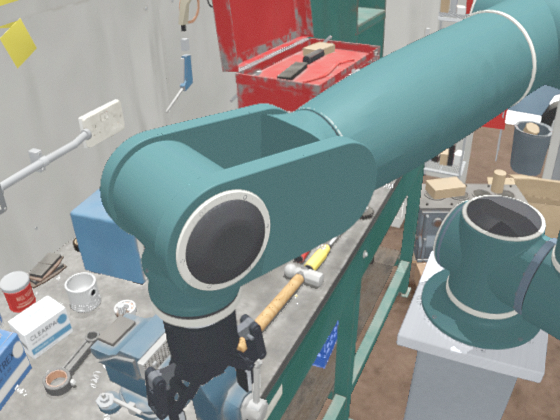

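View pics/side0.png

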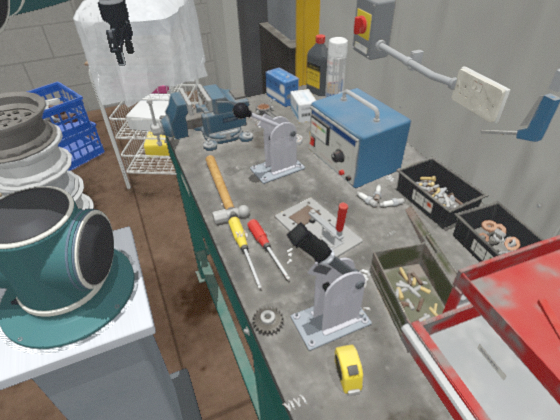

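The side view shows the brake stand at about (340,300) with its black grip at (308,240). The gear stand is at (275,150) with its ball at (240,110). The arm blocks the scene view. I'll use the side depth.

```bash
cat > h.py <<'E'
import numpy as np,cv2
from plant import sensors, viewer, order, arm
def cloud(n,p=None,d=None,i=None):
    if p is None:
        i=viewer.camera_info(n); p,d=viewer.read_camera(n)
    h,w=d.shape; u,v=np.meshgrid(np.arange(w),np.arange(h))
    K=np.array([[i["fx"],0,i["cx"]],[0,i["fy"],i["cy"]],[0,0,1.]])
    q=cv2.undistortPoints(np.stack([u,v],-1).reshape(-1,1,2).astype(float),K,i["distortion"]).reshape(h,w,2)
    X=np.dstack([q*d[...,None],d]); E=i["extrinsics"]
    X=X@E[:3,:3].T+E[:3,3]; X[d==0]=np.nan
    return p,X
E
python3 - <<'E'
from h import *
f=np.load("side.npz"); p,X=cloud("side",f["p"],f["d"],viewer.camera_info("side"))
cv2.imwrite("pics/crop.png",cv2.resize(p[200:360,260:400,::-1],None,fx=5,fy=3.75*4/3) [:600] if 0 else cv2.resize(p[210:360,260:400,::-1],None,fx=4,fy=4))
dark=(p.max(2)<60)
roi=np.zeros_like(dark); roi[215:275,280:350]=1
m=dark&roi
n,l,s,c=cv2.connectedComponentsWithStats(m.astype(np.uint8))
for k in range(1,n):
    if s[k,4]>30:
        Q=X[l==k]; Q=Q[~np.isnan(Q[:,0])]; print(s[k],Q.mean(0),Q.min(0),Q.max(0))
        U,S,V=np.linalg.svd(Q-Q.mean(0),full_matrices=False); print(S/np.sqrt(len(Q)),V)
for v,u in [(340,300),(318,370),(310,295),(300,325),(300,350),(275,340),(262,355),(275,365),(110,240),(175,275)]:
    print((u,v),X[v,u].round(3),p[v,u])
E
```

```text
[288 223  43  40 661] [ 0.42200226 -0.31072513  0.25547281] [ 0.3895936  -0.31445569  0.21161097] [ 0.45642731 -0.29122282  0.29204879]
[0.02621308 0.00843164 0.00365702] [[ 0.61676658 -0.0427676  -0.7859834 ]
 [ 0.78660358  0.07055344  0.61341423]
 [-0.02921957  0.99659076 -0.07715615]]
(300, 340) [ 0.405 -0.313 -0.002] [139 136 131]
(370, 318) [ 0.554 -0.329  0.002] [133 133 126]
(295, 310) [ 0.425 -0.248 -0.   ] [143 140 133]
(325, 300) [ 0.451 -0.319  0.109] [148 147 153]
(350, 300) [ 0.505 -0.32   0.079] [143 143 150]
(340, 275) [ 0.502 -0.282  0.111] [144 145 149]
(355, 262) [ 0.606 -0.187 -0.001] [130 130 124]
(365, 275) [ 0.605 -0.23   0.001] [231 231 229]
(240, 110) [0.482 0.194 0.229] [52 50 51]
(275, 175) [0.566 0.187 0.006] [182 188 195]
```

View pics/crop.png

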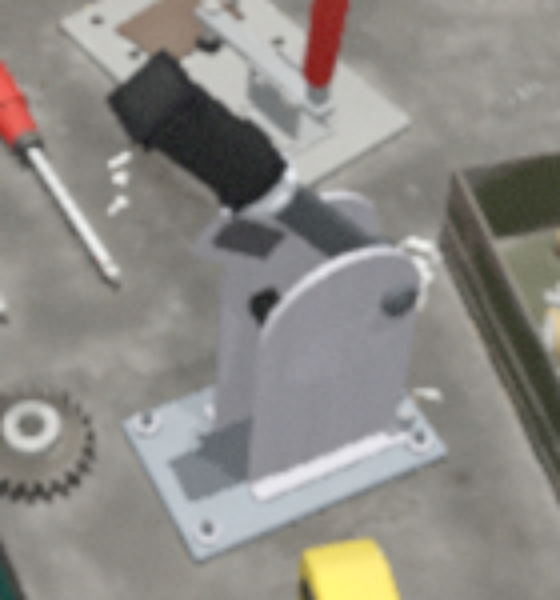

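The crop shows the brake stand with its lever running up and towards the robot (world -x). The grip runs from about (290,228) to (325,260) in the full picture, so stand yaw is about 0 and the button is on the far +y side. Next I'll fit the yaw and pivot.

Run:
```python
from h import *
f=np.load("side.npz"); p,X=cloud("side",f["p"],f["d"],viewer.camera_info("side"))
x,y,z=X[...,0],X[...,1],X[...,2]
near=(x>.36)&(x<.62)&(y>-.42)&(y<-.2)
def rect(m,name):
    q=X[m][:,:2].astype(np.float32); print(name,len(q),cv2.minAreaRect((q*1000)))
hue=p.astype(int)
pl=near&(z>.004)&(z<.014)&(hue[...,2]-hue[...,0]>5)
pl=cv2.morphologyEx(pl.astype(np.uint8),cv2.MORPH_OPEN,np.ones((3,3)))>0
rect(pl,"plate")
ck=near&(z>.03)&(z<.15)&(y<-.305)&(x>.42)
Q=X[ck]; c=np.median(Q,0); V=np.linalg.svd(Q-c,full_matrices=False)[2]; print("cheek",len(Q),c,V[2],Q.min(0),Q.max(0))
# top arc of near cheek
ck=near&(z>.03)&(y<-.305)&(x>.43); print("cheek top",np.nanmax(z[ck]), X[ck][np.argsort(-X[ck][:,2])[:15]].mean(0))
# ball
b=(x>.42)&(x<.56)&(y>.1)&(y<.25)&(z>.18)&(p.max(2)<90)
Q=X[b]; A=np.c_[2*Q,np.ones(len(Q))]; s=np.linalg.lstsq(A,(Q**2).sum(1),rcond=None)[0]; print("ball",len(Q),s[:3],np.sqrt(s[3]+s[:3]@s[:3]))
```

```text
plate 1244 ((477.69244384765625, -300.6852722167969), (139.6903076171875, 84.63744354248047), 0.2014400213956833)
cheek 2291 [ 0.48814313 -0.31958243  0.06646675] [-0.13847815  0.52732057 -0.83830592] [ 0.42932928 -0.41995585  0.03003898] [ 0.60125214 -0.30505617  0.149963  ]
cheek top 0.2636725413751159 [ 0.43331277 -0.30839402  0.25898287]
ball 237 [0.48815606 0.21260778 0.21804266] 0.022843672172597727
```

Call:
{"api": "apply_moves", "payload": {
  "series": "0 0 0.06 0; 0.02 -0.04 0.1 5; 0.05 -0.09 0.13 10; 0.08 -0.14 0.14 15; 0.1 -0.2 0.14 20"
}}

```text
t: 0.72
eef_pos: [0.3721, 0.4172, 0.3798]
ee_rot: [180.0, 0.0, 176.5]
contact_force: [1.0, -0.4, -0.7]
width: 1.002
grip_force: 0.0
```

Call:
{"api": "apply_moves", "payload": {
  "series": "0.01 -0.06 0 3.9; 0.02 -0.12 0 3.9; 0.03 -0.18 0 3.9; 0.04 -0.24 0 3.9; 0.05 -0.3 0 3.9"
}}

```text
t: 1.35
eef_pos: [0.4209, 0.1169, 0.3792]
ee_rot: [-180.0, 0.0, -179.8]
contact_force: [1.7, -0.6, 0.3]
width: 1.0
grip_force: 0.0
```

Call:
{"api": "apply_moves", "payload": {
  "series": "0 -0.06 0 0; 0 -0.12 0 0; 0 -0.18 0 0; 0 -0.24 0 0; 0 -0.3 0 0"
}}

```text
t: 1.98
eef_pos: [0.4206, -0.1833, 0.3792]
ee_rot: [-180.0, 0.0, -179.8]
contact_force: [1.0, 0.4, -0.8]
width: 1.0
grip_force: 0.0
```

Run:
```python
from h import *
ims=[]
for n in ("scene","wrist"):
    i=viewer.camera_info(n); p,d=viewer.read_camera(n); ims.append(p)
    np.savez(n+"1.npz",p=p,d=d,E=i["extrinsics"]); print(n,i["extrinsics"][:3].round(3).tolist(), (d>0).mean())
cv2.imwrite("pics/two.png",cv2.resize(np.hstack(ims),(800,300))[...,::-1])
```

```text
scene [[-0.904, -0.212, 0.371, 0.016], [-0.427, 0.473, -0.77, 0.937], [-0.012, -0.855, -0.519, 0.759]] 0.9940901360544218
wrist [[0.001, 0.954, 0.301, 0.343], [1.0, -0.0, -0.002, -0.188], [-0.002, 0.301, -0.954, 0.512]] 0.9959311224489796
```

View pics/two.png

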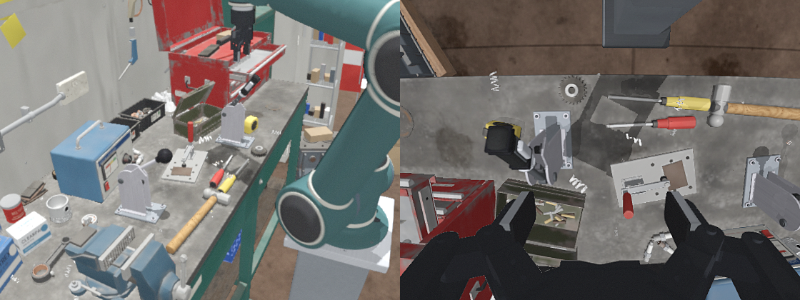

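The composite's right half is the wrist view. It shows the grip at about wrist pixel (147,207), the button side facing right (+y), and the jaws clear of it. I'll measure the grip here.

Run:
```python
from h import *
i=viewer.camera_info("wrist"); f=np.load("wrist1.npz"); i["extrinsics"]=f["E"]
p,X=cloud("wrist",f["p"],f["d"],i)
x,y,z=X[...,0],X[...,1],X[...,2]
m=(x>.35)&(x<.5)&(y>-.35)&(y<-.25)&(z>.18)&(z<.34)
print("all",m.sum(),np.percentile(X[m],[1,50,99],axis=0).round(4).tolist())
dk=m&(p.max(2)<70); Q=X[dk]; print("dark",len(Q))
for t in np.arange(.37,.46,.01):
    q=Q[abs(Q[:,0]-t)<.005]
    if len(q)>5: print(t.round(3),len(q),np.percentile(q[:,1],[2,98]).round(4),np.percentile(q[:,2],[2,50,98]).round(4))
br=m&(p.min(2)>110)&(y>-.295); 
n,l,s,c=cv2.connectedComponentsWithStats(br.astype(np.uint8))
for k in range(1,n):
    if s[k,4]>15: print("bright",s[k],np.median(X[l==k],0))
pl=(x>.36)&(x<.62)&(y>-.42)&(y<-.2)&(z>.004)&(z<.014)
pl=cv2.morphologyEx(pl.astype(np.uint8),cv2.MORPH_OPEN,np.ones((3,3)))>0
print(cv2.minAreaRect((X[pl][:,:2]*1000).astype(np.float32)))
cv2.imwrite("pics/w.png",cv2.resize(p[150:270,90:250,::-1],None,fx=4,fy=4))
# side cloud grip profile
f=np.load("side.npz"); p,X=cloud("side",f["p"],f["d"],viewer.camera_info("side"))
roi=np.zeros(p.shape[:2],bool); roi[215:275,280:350]=1
m=(p.max(2)<60)&roi&(abs(X[...,1]+.3135)<.004); Q=X[m]; c=Q.mean(0)
r=cv2.minAreaRect((Q[:,[0,2]]*1000).astype(np.float32)); print("grip side",len(Q),np.median(Q,0),r)
print("pin",X[284,360],X[282,358])
```

```text
all 3115 [[0.3904, -0.3115, 0.1834], [0.4149, -0.291, 0.2721], [0.4787, -0.2788, 0.2905]]
dark 2384
0.39 296 [-0.3106 -0.2863] [0.2717 0.2771 0.2828]
0.4 565 [-0.3092 -0.2859] [0.2666 0.2839 0.2895]
0.41 602 [-0.3105 -0.2853] [0.26   0.2885 0.2908]
0.42 262 [-0.3096 -0.2851] [0.2659 0.2813 0.2892]
0.43 187 [-0.306  -0.2851] [0.217  0.2641 0.2734]
0.44 165 [-0.3058 -0.2849] [0.213  0.2504 0.2601]
0.45 207 [-0.3097 -0.2849] [0.2204 0.2346 0.2463]
0.46 62 [-0.31   -0.2852] [0.2256 0.2284 0.234 ]
bright [164 196  19  27 321] [ 0.42280482 -0.28024074  0.25718507]
bright [172 216  18  24 110] [ 0.45663106 -0.28644494  0.21020197]
((476.7592468261719, -298.3081359863281), (123.72720336914062, 267.8908996582031), 69.54116821289062)
grip side 548 [ 0.42305311 -0.31224786  0.2534252 ] ((425.7930908203125, 249.310791015625), (30.123123168945312, 86.20002746582031), 36.69589614868164)
pin [ 0.51753975 -0.32501189  0.12579837] [ 0.51441471 -0.32243446  0.13018013]
```

View pics/w.png

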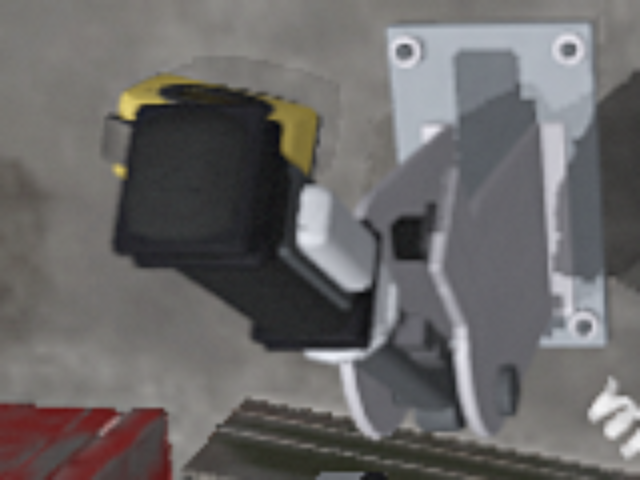

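The crop shows the button as the white oblong on the +y side of the grip, at about crop (335,235). That puts it near (0.422, -0.280, 0.25), with the lever mid-plane at y≈-0.299 and the angle about 0.93 rad. I'll move above the button, then down.

Call:
{"api": "apply_moves", "payload": {
  "series": "0.001 -0.06 0 0; 0.001 -0.115 0 0; 0.001 -0.115 -0.04 0; 0.001 -0.115 -0.08 0; 0.001 -0.115 -0.11 0"
}}

```text
t: 2.7
eef_pos: [0.422, -0.2958, 0.2672]
ee_rot: [179.9, -0.1, -179.8]
contact_force: [1.2, 0.3, 0.2]
width: 1.001
grip_force: 0.0
```

Call:
{"api": "apply_moves", "payload": {
  "series": "0 0 -0.015 0; 0 0 -0.029 0; 0 0 -0.029 0; 0 0 -0.029 0; 0 0 -0.029 0",
  "claw": 0.05,
  "squeeze": 25
}}

```text
t: 3.32
eef_pos: [0.4224, -0.2964, 0.2412]
ee_rot: [-180.0, 0.1, -179.8]
contact_force: [0.5, 0.6, 0.1]
width: 0.587
grip_force: 0.0
```

Call:
{"api": "apply_moves", "payload": {
  "series": "0 -0.002 0 0; 0 -0.002 0 0; 0 -0.002 0 0; 0 -0.002 0 0; 0 -0.002 0 0",
  "claw": 0.02,
  "squeeze": 25
}}

```text
t: 3.95
eef_pos: [0.4222, -0.299, 0.2409]
ee_rot: [-179.9, 0.0, -179.8]
contact_force: [0.1, -8.3, 3.7]
width: 0.301
grip_force: 21.5
```

Run:
```python
from h import *
p,d=viewer.read_camera("wrist"); q,_=viewer.read_camera("side")
o=sensors.get_obs(); print(o["width"]*85.4,o["contact_force"],o["grip_force"],o["eef_pos"])
cv2.imwrite("pics/g.png",np.hstack([cv2.resize(p,(400,300)),cv2.resize(q[180:300,240:400],(400,300))])[...,::-1])
```

```text
25.590329208940954 [-0.1281332  -6.52925938  3.43493957] 21.481917151249945 [ 0.42222305 -0.29897825  0.24087574]
```

View pics/g.png

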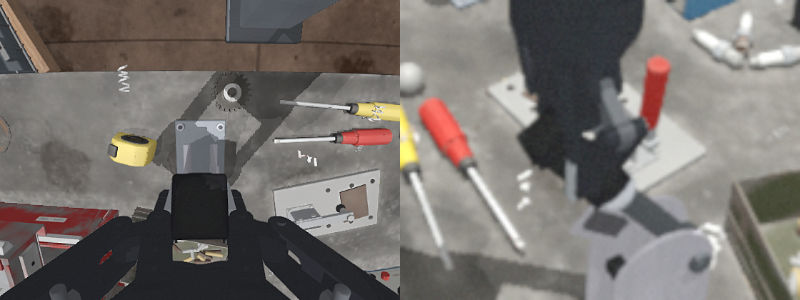

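The side half shows the fingers pinching the grip, and the width of about 26 mm means the button is in. Now I'll swing along the arc.

Call:
{"api": "apply_moves", "payload": {
  "series": "-0.006 -0.001 -0.005 0; -0.012 -0.001 -0.010 0; -0.018 -0.001 -0.016 0; -0.0235 -0.001 -0.0215 0; -0.0285 -0.001 -0.028 0"
}}

```text
t: 4.68
eef_pos: [0.3936, -0.2993, 0.2133]
ee_rot: [-180.0, 0.0, -179.8]
contact_force: [-5.4, 3.4, 9.4]
width: 0.301
grip_force: 25.0
```

Call:
{"api": "apply_moves", "payload": {
  "series": "-0.005 0 -0.006 0; -0.0095 0 -0.0125 0; -0.014 0 -0.0195 0; -0.018 0 -0.0265 0; -0.0213 0 -0.0336 0"
}}

```text
t: 5.3
eef_pos: [0.3721, -0.2995, 0.1794]
ee_rot: [-180.0, 0.0, -179.8]
contact_force: [-5.1, 1.0, 6.7]
width: 0.304
grip_force: 25.4
```

Run:
```python
from h import *
p,X=cloud("side"); cv2.imwrite("pics/s2.png",cv2.resize(p[180:330,230:410],(720,600))[...,::-1])
```

```text
(no output)
```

View pics/s2.png

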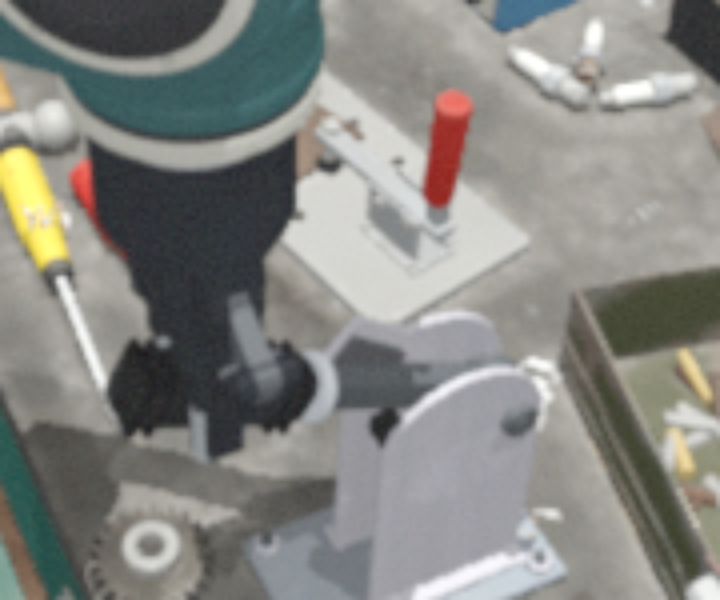

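The lever is following the gripper: it's at about half angle with the pinch still on the grip. I'll continue down.

Call:
{"api": "apply_moves", "payload": {
  "series": "-0.006 0 -0.015 0; -0.0103 0 -0.030 0; -0.012 0 -0.039 0; -0.0135 0 -0.049 0; -0.0143 0 -0.057 0"
}}

```text
t: 5.98
eef_pos: [0.3577, -0.2996, 0.1218]
ee_rot: [-180.0, -0.0, -179.8]
contact_force: [-6.2, -1.1, 5.4]
width: 0.3
grip_force: 26.2
```

Call:
{"api": "apply_moves", "payload": {
  "series": "0 0 -0.002 0; 0 0 -0.004 0; 0 0 -0.006 0; 0 0 -0.008 0; 0 0 -0.010 0"
}}

```text
t: 6.6
eef_pos: [0.3574, -0.2996, 0.1119]
ee_rot: [-180.0, -0.1, -179.8]
contact_force: [-8.5, -1.0, 4.0]
width: 0.301
grip_force: 26.4
```

Call:
{"api": "apply_moves", "payload": {
  "series": "0 0 -0.001 0; 0 0 -0.002 0; 0 0 -0.003 0; 0 0 -0.004 0; 0 0 -0.004 0"
}}

```text
t: 7.22
eef_pos: [0.3575, -0.2996, 0.1078]
ee_rot: [-180.0, -0.1, -179.8]
contact_force: [-8.0, -2.0, 2.5]
width: 0.298
grip_force: 26.2
```

Run:
```python
from h import *
p,X=cloud("side"); cv2.imwrite("pics/s3.png",cv2.resize(p[200:330,230:390],(720,585))[...,::-1])
z=X[...,2];y=X[...,1];x=X[...,0]
m=(abs(y+.3)<.016)&(z>.08)&(z<.2)&(x>.28)&(x<.48)
for t in np.arange(.3,.48,.01):
    q=X[m&(abs(x-t)<.005)]
    if len(q)>3: print(t.round(3),len(q),np.percentile(q[:,2],[2,98]).round(4),np.percentile(q[:,1],[2,98]).round(4))
```

```text
0.31 13 [0.119  0.1339] [-0.3079 -0.2987]
0.32 123 [0.1148 0.1408] [-0.3149 -0.2903]
0.33 120 [0.1115 0.1408] [-0.315  -0.2903]
0.34 144 [0.1168 0.1966] [-0.3146 -0.2856]
0.35 42 [0.1109 0.1591] [-0.3158 -0.2845]
0.36 4 [0.1359 0.1383] [-0.3089 -0.3071]
0.38 8 [0.1354 0.1385] [-0.3094 -0.3033]
0.39 75 [0.1226 0.1399] [-0.3135 -0.2898]
0.4 89 [0.1124 0.1398] [-0.314  -0.2892]
0.41 90 [0.112  0.1387] [-0.3151 -0.2894]
0.42 57 [0.117 0.133] [-0.3081 -0.2946]
0.43 59 [0.1156 0.15  ] [-0.3074 -0.2863]
0.44 78 [0.1161 0.1657] [-0.3075 -0.2842]
0.45 113 [0.1157 0.1749] [-0.3135 -0.2841]
0.46 105 [0.1216 0.1732] [-0.3075 -0.2842]
0.47 55 [0.1222 0.1623] [-0.3039 -0.284 ]
```

View pics/s3.png

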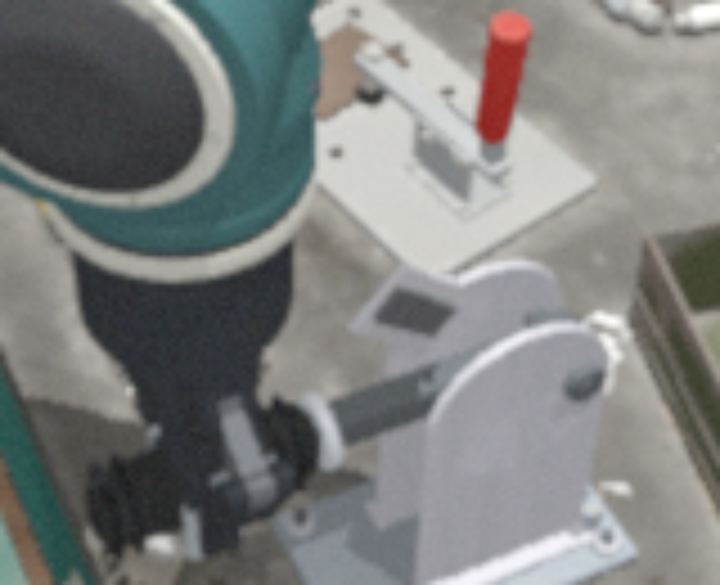

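The picture shows the lever almost level and still pinched. The stop hasn't been felt yet, so I'll keep pressing gently.

Call:
{"api": "apply_moves", "payload": {
  "series": "0 0 -0.001 0; 0 0 -0.002 0; 0 0 -0.003 0; 0 0 -0.004 0; 0 0 -0.004 0"
}}

```text
t: 7.9
eef_pos: [0.3576, -0.2997, 0.1046]
ee_rot: [-180.0, -0.1, -179.8]
contact_force: [-11.2, 1.4, 11.6]
width: 0.301
grip_force: 27.1
```

Call:
{"api": "apply_moves", "payload": {
  "series": "-0.001 0 -0.001 0; -0.001 0 -0.001 0; -0.001 0 -0.002 0; -0.001 0 -0.002 0; -0.001 0 -0.002 0"
}}

```text
t: 8.52
eef_pos: [0.3577, -0.2997, 0.1044]
ee_rot: [-179.9, 0.1, -179.8]
contact_force: [-7.1, 8.6, 26.3]
width: 0.302
grip_force: 28.5
```

The force is up to 26 N with no further travel, so the lever is on its stop. Now I'll ease slightly, open and rise.

Call:
{"api": "apply_moves", "payload": {
  "series": "0 0 0.001 0; 0 0 0.001 0; 0 0 0.001 0; 0 0 0.001 0; 0 0 0.001 0",
  "claw": 0.085
}}

```text
t: 9.15
eef_pos: [0.3571, -0.2992, 0.1026]
ee_rot: [180.0, -0.0, -179.8]
contact_force: [-0.2, 0.3, -0.1]
width: 0.994
grip_force: 0.0
```

Call:
{"api": "apply_moves", "payload": {
  "series": "0 0 0.001 0; 0 0 0.02 0; 0 0 0.06 0; 0 0 0.11 0; 0 0 0.16 0"
}}

```text
t: 9.78
eef_pos: [0.3569, -0.299, 0.2658]
ee_rot: [-180.0, 0.1, -179.8]
contact_force: [-0.3, 0.5, 0.7]
width: 0.995
grip_force: 0.0
```

Call:
{"api": "apply_moves", "payload": {
  "series": "0.03 0.04 0.02 0; 0.05 0.09 0.03 0; 0.05 0.12 0.03 0; 0.05 0.12 0.03 0; 0.05 0.12 0.03 0"
}}

```text
t: 10.4
eef_pos: [0.407, -0.1796, 0.2935]
ee_rot: [-180.0, 0.0, -179.8]
contact_force: [0.4, -0.3, 0.1]
width: 0.996
grip_force: 0.0
```

Run:
```python
from h import *
w,W=cloud("wrist"); p,X=cloud("side")
for n,P in (("side",X),("wrist",W)):
  x,y,z=P[...,0],P[...,1],P[...,2]
  m=(abs(y+.3)<.03)&(z>.09)&(z<.2)&(x>.29)&(x<.48)
  for t in np.arange(.31,.43,.02):
    q=P[m&(abs(x-t)<.006)]
    if len(q)>3: print(n,t.round(3),len(q),np.percentile(q[:,2],[2,98]).round(4),np.percentile(q[:,1],[2,98]).round(4))
x,y,z=X[...,0],X[...,1],X[...,2]
b=(x>.42)&(x<.56)&(y>.1)&(y<.25)&(z>.18)&(p.max(2)<90)
Q=X[b]; A=np.c_[2*Q,np.ones(len(Q))]; print("ball",len(Q),np.linalg.lstsq(A,(Q**2).sum(1),rcond=None)[0][:3])
cv2.imwrite("pics/e.png",np.hstack([cv2.resize(w,(400,300)),cv2.resize(p[200:320,230:390],(400,300))])[...,::-1])
```

```text
side 0.31 25 [0.1163 0.1328] [-0.31   -0.2968]
side 0.33 142 [0.1071 0.1374] [-0.3146 -0.2911]
side 0.35 141 [0.1134 0.1367] [-0.3143 -0.283 ]
side 0.37 133 [0.1126 0.1367] [-0.3141 -0.2832]
side 0.39 143 [0.1091 0.1372] [-0.3143 -0.2903]
side 0.41 92 [0.1131 0.1356] [-0.3151 -0.2915]
wrist 0.31 25 [0.1144 0.129 ] [-0.3046 -0.2914]
wrist 0.33 471 [0.1131 0.1359] [-0.3106 -0.286 ]
wrist 0.35 493 [0.118  0.1353] [-0.3096 -0.2798]
wrist 0.37 468 [0.1176 0.1355] [-0.3092 -0.2794]
wrist 0.39 407 [0.111  0.1361] [-0.3105 -0.2858]
wrist 0.41 302 [0.1155 0.1353] [-0.3104 -0.2842]
ball 100 [0.48471367 0.20836767 0.22067501]
```

View pics/e.png

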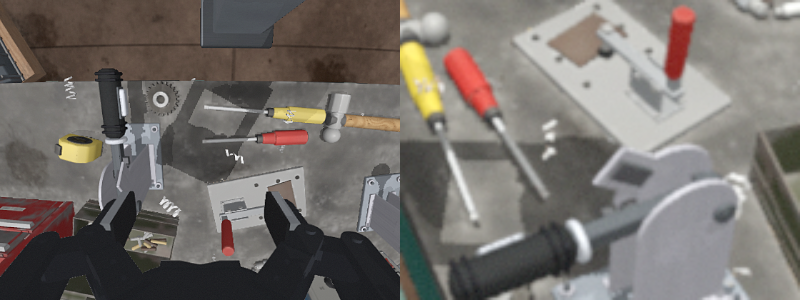

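The lever lies level, with the top at 0.1355 m all along. The button is out again, its face about 20 mm from the mid-plane, and the gripper is clear. Handing in.

```bash
python3 -c "
from plant import order
print(order.job_done())"
```

```text
the job is handed in; nothing more can be done
None
```

The handbrake lever is down on its stop, the release button has sprung out again, the gear lever was not touched, and the job was handed in at about 10.5 s of the 37 s allowed.

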